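Release and lift the battery cassette out of the charging dock

ROBOT

A 6-joint arm with a two-finger parallel gripper is mounted at the origin on a cart in front of the work surface, level with it; the furniture and walls round the work are solid. World frame = base frame: x ahead of the robot, y to its left, z up, the work surface at z = 0. Lengths are in m, angles in rad, forces in N, time in s.
With the tool pointing down it reaches from about 0.425 to 0.95 m from the base axis. Payload 3.5 kg.
Tool frame: the origin (TCP) lies between the finger pads; the fingertips stand 14 mm ahead of it and the grasp point (between the pads) lies 5 mm behind it; z points along the fingers, y is the direction in which the jaws open and shut (so a half turn about z gives the same grasp; the last joint's range is limited). The gripper opens to 85 mm and grips with 20 to 120 N. Pads are 22 mm wide; open, the fingers measure 114 mm over their backs; the gripper's body (76 mm by 85 mm) begins 54 mm behind the grasp point. The pads swing forward as they close: fully open they stand 13 mm farther back than shut.
Start: joints at [-1.265, 0.286, 1.577, -0, 1.279, -0.15], TCP at [0.297, -0.606, 0.245] pointing down, gripper open.
Joint ranges: [-2.77, 2.77], [-0.9, 2.22], [0.21, 2.48], [-1.53, 4.67], [0.24, 2.81], [-2.84, 2.84]. Speed limits (rad/s): [2.79, 2.79, 3.14, 3.14, 3.14, 3.14].

INTERFACE

Orientations are given as a unit quaternion [x, y, z, w].
In Python, from plant import ctrl gives the robot as it stands. The module is installed in compiled form; this text tells all that it offers.
- The arm moves only by the tool servo_tool, never from a script. Its argument "increments" is text: rows parted by semicolons, each of 7 numbers parted by spaces: the turn, a rotation vector about the tool's x, y, z in rad, then the shift along the tool's x, y, z in cm, then the finger opening in cm, from 0 to 8.54. In form: ax ay az dx dy dz claw; .... A call has 1 to 10 rows; each row is the pose to reach, as a shift and turn from the pose commanded when the call began, along the tool's axes at that moment; what a row does not reach only later rows make up. A row lasts 1/12 s, in which the tool goes at most 41.7 mm and 7.16 degrees, less where a joint would pass 70% of its speed; a pose out of reach is approached as far as the arm can. A call with a gripper value outside its range is refused whole. The fingers move at their own pace and stop on an object; "grip_force" is the grip in N (left out, the last holds). Time passes only in rows, so rows that repeat a pose let the fingers close. It gives the time, the measured TCP pose, the force and the opening at its end, in the units of the state.
- ctrl.get_state(): the state, without advancing time (a new reading comes with each control period).
- ctrl.read_camera(name): name is "scene" or "top" or "wrist"; returns (picture, depth): 384x512x3 uint8, red, green, blue; 384x512 float32, m along the optical axis (not along the pixel's ray), 0 where there is no reading.
- ctrl.camera_info(name): a dict with "camera_matrix" (3x3 intrinsics, pixels), "world_to_cam" (4x4, takes a point from world to camera coordinates). Camera axes: x right, y down, z forward; pixel columns grow to the right and rows downward; lengths in m; the calibration is good to about 2 mm. The wrist camera is an equidistant fisheye: a pixel r from the principal point sees the ray r / f radians off the axis. A picture is of the moment at which its call begins: read the wrist's pose just before it. camera_info takes no time and is no camera call; for the wrist camera it gives the pose at the moment of the call.
- ctrl.sign_off(): hands the job in, once; it reports no verdict.
The state is a dict: "time": time; "qpos": joint angles; "dq": joint speeds; "joint_efforts": joint torques, N m; "eef_pos": TCP position; "tcp_rot": TCP orientation; "contact_force": force on the tool from outside, world axes, zero at the start; "wrist_torque": the same for the moment, N m; "opening": opening from 0.0 (shut) to 1.0 (fully open).
Only numpy, scipy, OpenCV 4.12 (cv2) and the standard library are available. Lean on these libraries where they do the work, as an engineer would, in place of code of your own. Each camera call takes 0.05 s, during which the arm holds its last target.

TASK

The battery cassette of the road-stud tester is locked in its charging dock. Press the dock's spring pedal fully down to its stop and hold it there for a moment, so that the lock bar slides off the cassette; then pinch the cassette's two side catches together with the fingers and lift the cassette straight up out of the dock. Finish while still holding it by the squeezed catches: upright and still, directly above the dock and well clear of it, about 8 cm of air between the dock's rim and the cassette's underside; leave the other things on the table alone.

Things in the scene. Friction and masses are not known exactly. Their poses are not given: they have to be found in the camera images.
- dock: Grey charging dock, fixed: box 100 (x) x 88 (y) mm on a base plate. Origin on the table top under the well's centre; z up, pedal towards -x, catches towards +y and -y. Rim 42 mm, well floor 8 mm above the table; well play 1.5 mm all round. A lip in each y wall holds the catch's nose by 4 mm. Low steel bridge over the lock bar (x -50 to -37, top 54 mm above the table). Yaw within 0.5 rad.
- cassette: Black battery cassette, loose, 0.25 to 0.4 kg, upright in the well, axes along the dock's. Origin at the centre of its underside, z up. Foot 72 (x) x 57 (y) x 34 mm sits in the well; above it a neck 44 (x) x 26 (y) mm, top 84 mm over the origin (92 mm over the table when seated). The catches stand beside the neck's +y and -y faces.
- catch_left_pad (a point): Middle of the outer, ribbed grip face of the catch on the cassette's +y side: 27 mm from the centre plane, 61 mm above the cassette's underside; moves with the catch. The catch is an upright grey plate 24 mm wide (x), 5 mm thick; seated, it stands out of the dock from its rim (42 mm above the table) to 88 mm above the table.
- catch_right_pad (a point): The same point of the opposite catch, on the cassette's -y side. The two grip faces are 54 mm apart when free and 38 mm when both catches are fully squeezed.
- catch_left (a joint): Slide of the +y catch towards the cassette's centre: 0 free (hooked under the dock's lip), 0.008 m fully squeezed; about 0.004 m clears the lip when the cassette is central, 0.0055 m clears it always. Spring: 1.8 N at 0, 5.4 N when fully in.
- catch_right (a joint): The same for the -y catch. Both must be in at once for the cassette to come out.
- pedal (a joint): Hinge of the release pedal: 0 rad up (it springs back there), 0.45 rad at its stop. Pressing the tread from above takes about 3 N at first and about 9 N just before the stop.
- pedal_tread (a point): Centre of the tread's upper face: black rubber plate 46 mm along the pedal, 56 mm wide (dock y). Hinge along dock y at dock x = -64 mm, 16 mm above the table, 77 mm from this point. Pedal up: 53 mm above the table at dock x about -132 mm, sloping up away from the box by 0.45 rad. At the stop: level, 20 mm above the table, dock x about -141 mm.
- lock_bar (a joint): Steel lock bar on the dock's rim, pedal side. 0 m: its end lies 9 mm over the cassette's foot and keeps it from rising; pressing the pedal to its stop draws it towards dock -x by about 0.014 m (0.020 m at most). It stays where it is left when the pedal springs back; beyond 0.011 m the cassette is free.
- dock_mouth (a point): Centre of the dock's rim plane, 42 mm above the table over the dock's origin.
- insert_tray: Bystander: small black tray of brass inserts, 62 x 90 x 22 mm, origin under its centre. To be left alone.
- dust_brush: Bystander: flat dusting brush, 24 x 168 x 10 mm, origin under its centre. To be left alone.
- stud_09: Bystander: closed round road stud, 128 mm across, 47 mm high, origin under its centre. To be left alone.
- silicone_oil: Bystander: white dosing bottle, 38 mm across, 105 mm tall, standing beyond the dock, origin under its centre. To be left alone.
There are look-alikes about, which are no part of the job. There is more than one size of the dock; the job needs the larger.

How it is judged:
By the outcome, as a careful person would: the job done as asked, in the order asked, and still so for the second after the job is handed in, while the arm keeps its last pose, push and grip.
It also fails if it takes over 43 s, if anything falls off the work surface, if the arm or the gripper's body presses on something with over 40 N, if the wrist force passes 120 N, or if a joint passes its speed limit or range.

## Working session

There is one attempt and no reset: what is moved stays moved. The work goes in short steps, Python scripts to look and compute and a tool call to move; the robot and the scene stay as the last step left them, time stands still between calls to the robot, and variables do not carry over. Pictures are saved under pics/ and viewed, and the job is handed in when it is done.

Besides the shell and the picture viewer there is one more tool, called after "Call:" as a command line: name --argument value ..., lists and objects as JSON in quotes. servo_tool: Moves the arm, as the interface text tells. Its arguments: {"type":"object","properties":{"increments":{"type":"string"},"grip_force":{"type":"number"}},"required":["increments"]}

```bash
mkdir -p pics; cat > h.py <<'E'
import numpy as np, cv2
from plant import ctrl
def save(n,im): cv2.imwrite('pics/'+n+'.png',cv2.cvtColor(im,cv2.COLOR_RGB2BGR))
def grab(cam,tag):
    info=ctrl.camera_info(cam); im,d=ctrl.read_camera(cam)
    np.savez('pics/'+tag+'.npz',im=im,d=d,K=info['camera_matrix'],T=info['world_to_cam']); save(tag,im); return im,d
def load(tag):
    z=np.load('pics/'+tag+'.npz'); return z['im'],z['d'],z['K'],z['T']
def onplane(K,T,u,v,z):
    r=np.linalg.inv(K)@np.array([u,v,1.]); R=T[:3,:3]; c=-R.T@T[:3,3]; d=R.T@r
    return c+d*(z-c[2])/d[2]
def cloud(d,K,T):
    v,u=np.mgrid[:d.shape[0],:d.shape[1]]
    p=np.stack([(u-K[0,2])/K[0,0]*d,(v-K[1,2])/K[1,1]*d,d],-1)
    R=T[:3,:3]; return (p-T[:3,3])@R
E
python3 - <<'E'
from h import *
print(ctrl.get_state())
for c in ['scene','top']:
    grab(c,c+'0'); i=ctrl.camera_info(c); print(i)
E
```

```text
{'time': 0.0, 'qpos': array([-1.26499154e+00,  2.87174816e-01,  1.57817716e+00,  4.32238503e-05,
        1.27858282e+00, -1.49981728e-01]), 'dq': array([ 0.00051631, -0.00197757, -0.0007478 ,  0.00122453,  0.00025599,
       -0.00026134]), 'joint_efforts': array([ 8.95534704e-04, -4.05981016e+01, -2.92623317e+01, -4.03449860e-05,
        5.75736558e-03, -7.95913479e-06]), 'eef_pos': array([ 0.29697188, -0.60547295,  0.24394094]), 'tcp_rot': array([ 9.74145268e-01,  2.25919512e-01, -7.05218057e-05, -1.16912681e-03]), 'contact_force': array([-0.26134213, -0.26186291, -0.15861351]), 'wrist_torque': array([ 0.06676948,  0.00067162, -0.01282278]), 'opening': 0.9974130372097527}
{'camera_matrix': array([[395.81879914,   0.        , 254.2167716 ],
       [  0.        , 395.81879914, 183.58625529],
       [  0.        ,   0.        ,   1.        ]]), 'world_to_cam': array([[-0.89155266, -0.45249542,  0.01953845,  0.50522062],
       [-0.2633286 ,  0.48277275, -0.83521765,  0.21939473],
       [ 0.36849953, -0.74978555, -0.54957231,  0.97795528],
       [ 0.        ,  0.        ,  0.        ,  1.        ]])}
{'camera_matrix': array([[436.10012343,   0.        , 258.74429318],
       [  0.        , 436.10012343, 192.31478979],
       [  0.        ,   0.        ,   1.        ]]), 'world_to_cam': array([[ 0.02038749, -0.99973116,  0.01104338, -0.00476542],
       [-0.99294639, -0.02153704, -0.11659168,  0.56627911],
       [ 0.11679818, -0.00858847, -0.99311853,  1.43600379],
       [ 0.        ,  0.        ,  0.        ,  1.        ]])}
```

View pics/scene0.png

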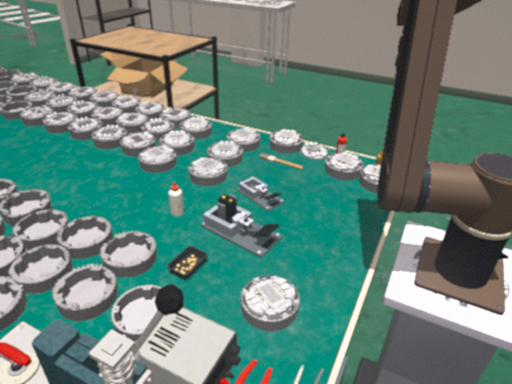

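View pics/top0.png

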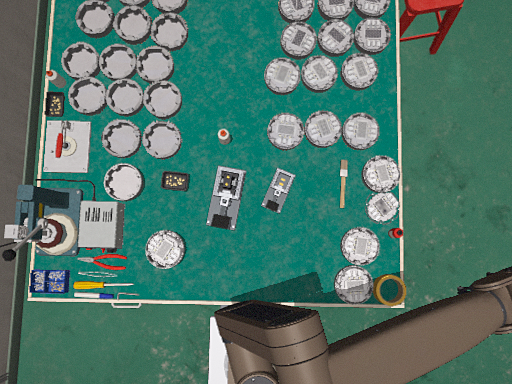

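Two docks show in the top view: one near (226,197) and one near (280,190). The first is larger and holds the black cassette with catches, so it fits. I'll enlarge it to confirm.

```bash
python3 - <<'E'
from h import *
im,d,K,T=load('top0')
a=cv2.resize(im[155:240,190:310],None,fx=6.6,fy=6.6,interpolation=cv2.INTER_CUBIC); save('crop_top',a)
P=cloud(d,K,T)
for (u,v) in [(226,197),(226,180),(222,222),(230,210),(280,190),(200,230),(224,135)]: print(u,v,d[v,u],P[v,u].round(3))
im,d,K,T=load('scene0')
a=cv2.resize(im[165:265,160:300],None,fx=5.6,fy=5.6,interpolation=cv2.INTER_CUBIC); save('crop_scene',a)
P=cloud(d,K,T)
for (u,v) in [(227,200),(265,238),(220,215)]: print(u,v,d[v,u],P[v,u].round(3))
E
```

```text
226 197 1.4460918 [0.546 0.116 0.053]
226 180 1.4113666 [0.597 0.114 0.094]
222 222 1.4341922 [0.463 0.126 0.055]
230 210 1.4887638 [0.507 0.104 0.006]
280 190 1.4631734 [ 0.575 -0.064  0.041]
200 230 1.480346 [0.436 0.204 0.005]
224 135 1.4356259 [0.747 0.126 0.087]
227 200 1.0592908 [0.592 0.116 0.091]
265 238 1.061149 [0.475 0.118 0.006]
220 215 1.070829 [0.603 0.136 0.05 ]
```

View pics/crop_top.png

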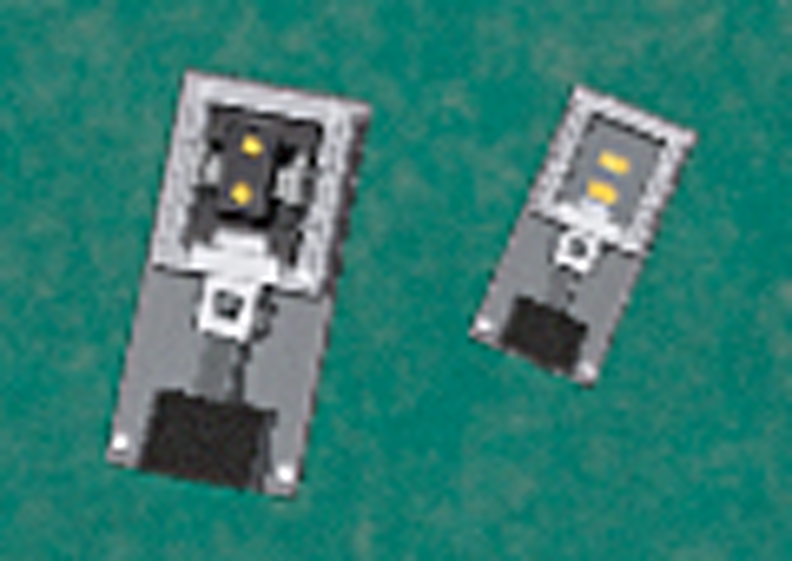

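View pics/crop_scene.png

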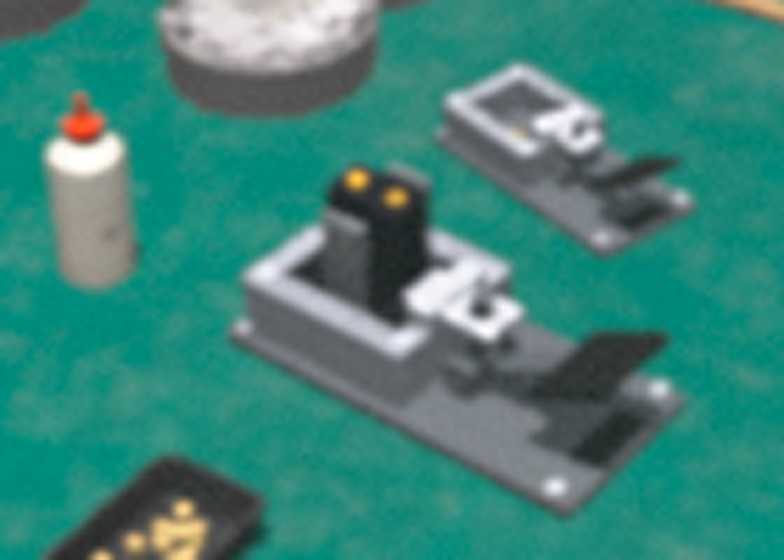

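The enlarged crop confirms it: the left dock holds the black cassette with its catches and the lock bar over it. The right dock is smaller and empty. Next I'll measure its pose.

```bash
python3 - <<'E'
from h import *
for tag in ['top0','scene0']:
    im,d,K,T=load(tag); P=cloud(d,K,T)
    m=(d>0)&(P[...,0]>.4)&(P[...,0]<.7)&(P[...,1]>.03)&(P[...,1]<.2)
    for nm,lo,hi in [('rim',.036,.048),('base',.003,.009),('top',.085,.1)]:
        q=P[m&(P[...,2]>lo)&(P[...,2]<hi)]
        if nm=='rim': q=q[(q[:,0]>.53)]
        r=cv2.minAreaRect(q[:,:2].astype(np.float32)*1000); print(tag,nm,len(q),r,q[:,2].mean().round(4))
    # gold
    hsv=cv2.cvtColor(im,cv2.COLOR_RGB2HSV)
    g=((hsv[...,0]>15)&(hsv[...,0]<35)&(hsv[...,1]>120)&(hsv[...,2]>120)&m).astype(np.uint8)
    n,l,s,c=cv2.connectedComponentsWithStats(g)
    for k in range(1,n):
        if s[k,4]>2: print('gold',c[k],s[k,4],onplane(K,T,*c[k],.092).round(4),P[l==k].mean(0).round(4))
    # black tread
    t=((im.max(-1)<70)&m&(P[...,0]<.51)&(P[...,2]>.025)).astype(np.uint8)
    q=P[t>0]; print('tread',len(q),q.mean(0).round(4),cv2.minAreaRect(q[:,:2].astype(np.float32)*1000))
E
```

```text
top0 rim 452 ((588.3062133789062, 113.07854461669922), (87.55057525634766, 116.75192260742188), 80.29464721679688) 0.0417
top0 base 856 ((550.32470703125, 114.95137786865234), (299.4604187011719, 168.8396759033203), 0.3978109359741211) 0.0055
top0 top 125 ((596.07275390625, 113.02799987792969), (53.95808410644531, 43.11250686645508), 77.69429779052734) 0.0905
gold [227.83333333 176.83333333] 6 [0.6077 0.1089 0.092 ] [0.6078 0.109  0.0912]
gold [226.16666667 183.83333333] 6 [0.5847 0.1137 0.092 ] [0.5849 0.1138 0.0906]
tread 197 [0.4655 0.1326 0.0532] ((465.70263671875, 132.8088836669922), (53.450801849365234, 40.79878616333008), 80.02135467529297)
scene0 rim 423 ((587.1205444335938, 111.92057037353516), (93.69835662841797, 115.7850112915039), 78.10061645507812) 0.0417
scene0 base 733 ((550.946533203125, 114.3724365234375), (168.33335876464844, 296.14404296875), 89.69680786132812) 0.0068
scene0 top 148 ((593.77734375, 111.59956359863281), (53.88241195678711, 44.149986267089844), 73.33283233642578) 0.0901
gold [223.38461538 196.61538462] 13 [0.607  0.1087 0.092 ] [0.6069 0.1088 0.0921]
gold [230.2 200. ] 10 [0.583  0.1135 0.092 ] [0.5829 0.1137 0.0922]
tread 151 [0.4625 0.1405 0.0549] ((467.53515625, 135.99630737304688), (49.89622497558594, 49.50775146484375), 79.62813568115234)
```

Call:
servo_tool --increments "0 0 0.06 3 -1.8 0 0; 0 0 0.12 6 -3.7 0 0; 0 0 0.2 10 -6.2 0 0; 0 0 0.28 13.4 -8.3 0 0; 0 0 0.36 16.8 -10.4 0 0; 0 0 0.44 20.2 -12.5 0 0; 0 0 0.52 23.6 -14.6 0 0; 0 0 0.58 27 -16.7 0 0; 0 0 0.64 30.4 -18.8 0 0; 0 0 0.65 33.8 -20.9 0 0" --grip_force 40

```text
time: 0.93
eef_pos: [0.5091, -0.2676, 0.2449]
tcp_rot: [0.995, -0.098, -0.0, -0.0]
contact_force: [1.6, -0.8, -0.4]
opening: -0.002
```

```bash
cat >> h.py <<'E'
from scipy.spatial.transform import Rotation as Ro
def to(x,y,z,yaw=-0.19):
    s=ctrl.get_state(); R=Ro.from_quat(s['tcp_rot']); Rg=Ro.from_euler('z',yaw)*Ro.from_euler('x',np.pi)
    print('t',round(s['time'],2),'pos',s['eef_pos'].round(4),'q',s['qpos'].round(2),'F',s['contact_force'].round(1),'open',round(s['opening'],3))
    print('rot',(R.inv()*Rg).as_rotvec().round(4),'shift cm',(R.inv().apply(np.array([x,y,z])-s['eef_pos'])*100).round(2))
E
python3 - <<'E'
from h import *
to(.50,.13,.25)
i=ctrl.camera_info('wrist');print(i['camera_matrix']);T=i['world_to_cam'];print(-T[:3,:3].T@T[:3,3],T[2,:3])
E
```

```text
t 0.93 pos [ 0.5091 -0.2676  0.2449] q [-0.66  0.07  1.83  0.    1.25  1.11] F [ 1.6 -0.8 -0.4] open -0.002
rot [-0.0003  0.0005 -0.0065] shift cm [ -8.66 -38.81  -0.49]
[[297.31863964   0.         262.25117388]
 [  0.         297.31863964 193.9280722 ]
 [  0.           0.           1.        ]]
[ 0.57918622 -0.28176413  0.37454426] [-0.27833149  0.05636158 -0.95882999]
```

Call:
servo_tool --increments "0 0 0 -1.2 -3.8 0 0; 0 0 0 -2.4 -7.7 0.3 0; 0 0 0 -3.6 -11.5 0.6 0; 0 0 0 -4.8 -15.4 0.9 0; 0 0 0 -6 -19.2 1.2 0; 0 0 0 -7.2 -23 1.5 0; 0 0 0 -8.4 -26.9 1.8 0; 0 0 0 -9.6 -30.7 2.1 0; 0 0 0 -10.8 -34.5 2.3 0; 0 0 0 -12.1 -38.4 2.5 0"

```text
time: 1.77
eef_pos: [0.4631, 0.1323, 0.2199]
tcp_rot: [0.995, -0.097, -0.0, 0.0]
contact_force: [1.8, -0.8, 0.4]
opening: -0.0
```

Call:
servo_tool --increments "0 0 0 0 0 0 0; 0 0 0 0 0 0 0; 0 0 0 0 0 0 0"

```text
time: 2.02
eef_pos: [0.4638, 0.1306, 0.22]
tcp_rot: [0.995, -0.096, -0.0, 0.0]
contact_force: [-0.0, -0.1, -0.8]
opening: 0.004
```

```bash
python3 - <<'E'
from h import *
to(.46,.133,.1)
grab('wrist','w1')
E
```

```text
t 2.02 pos [0.4638 0.1306 0.22  ] q [ 0.06 -0.13  2.06 -0.    1.2   1.83] F [-0.  -0.1 -0.8] open 0.004
rot [ 0.0006  0.0005 -0.0031] shift cm [-0.41 -0.17 12.  ]
```

View pics/w1.png

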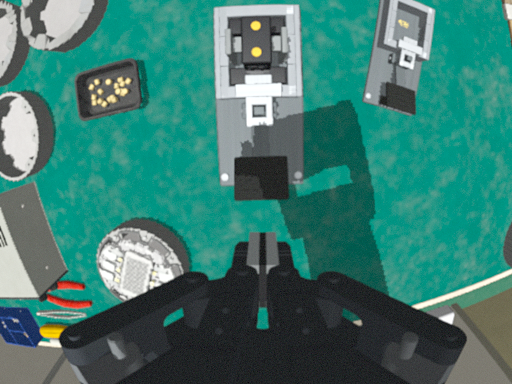

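The wrist view shows the dock nearly aligned with the tool. The golds are at (256,26) and (256,51), the tread is centred at (261,178), the screws are at (225,177) and (297,175), and the rim is at x 215–299.

```bash
cat >> h.py <<'E'
def fe(K,T,u,v,z):
    x=(u-K[0,2])/K[0,0]; y=(v-K[1,2])/K[1,1]; r=np.hypot(x,y)
    d=np.array([np.sin(r)*x/r,np.sin(r)*y/r,np.cos(r)]) if r>1e-9 else np.array([0,0,1.])
    R=T[:3,:3]; c=-R.T@T[:3,3]; w=R.T@d
    return c+w*(z-c[2])/w[2]
def fcloud(d,K,T):
    v,u=np.mgrid[:d.shape[0],:d.shape[1]]
    x=(u-K[0,2])/K[0,0]; y=(v-K[1,2])/K[1,1]; r=np.hypot(x,y)+1e-9; t=np.tan(np.minimum(r,1.4))*d
    p=np.stack([x/r*t,y/r*t,d],-1); return (p-T[:3,3])@T[:3,:3]
E
python3 - <<'E'
from h import *
im,d,K,T=load('w1')
P=fcloud(d,K,T)
m=(d>0)&(P[...,0]>.4)&(P[...,0]<.7)&(P[...,1]>.03)&(P[...,1]<.2)
hsv=cv2.cvtColor(im,cv2.COLOR_RGB2HSV)
g=((hsv[...,0]>15)&(hsv[...,0]<35)&(hsv[...,1]>120)&(hsv[...,2]>120)&m).astype(np.uint8)
n,l,s,c=cv2.connectedComponentsWithStats(g)
G=[]
for k in range(1,n):
    if s[k,4]>20:
        p=fe(K,T,*c[k],.092);G.append(p);print('gold',c[k],s[k,4],p.round(4),P[l==k].mean(0).round(4))
e=G[0]-G[1];print('yaw',np.arctan2(e[1],e[0]),np.mean(G,0))
t=((im.max(-1)<60)&m&(P[...,0]<.51)&(P[...,2]>.03)).astype(np.uint8)
q=P[t>0]; print('tread',len(q),q.mean(0).round(4),cv2.minAreaRect(q[:,:2].astype(np.float32)*1000),q[:,2].min(),q[:,2].max())
q=P[m&(abs(P[...,2]-.042)<.004)&(P[...,0]>.53)];print('rim',len(q),cv2.minAreaRect(q[:,:2].astype(np.float32)*1000))
q=P[m&(P[...,2]>.083)];print('top',len(q),cv2.minAreaRect(q[:,:2].astype(np.float32)*1000))
save('cropw1',cv2.resize(im[0:215,200:320],None,fx=2.7,fy=2.7,interpolation=cv2.INTER_CUBIC))
# edges of plate/box vs green
green=(hsv[...,0]>70)&(hsv[...,0]<95)&(hsv[...,1]>120)
for v in list(range(20,95,15))+list(range(105,180,15)):
    row=green[v]; 
    L=max(u for u in range(150,255) if row[u]); Rr=min(u for u in range(265,360) if row[u]) 
    z=.006
    print(v,L,Rr,fe(K,T,L+.5,v,z)[:2].round(4),fe(K,T,Rr-.5,v,z)[:2].round(4))
E
```

```text
gold [255.36708861  25.18987342] 79 [0.6077 0.1083 0.092 ] [0.6072 0.1083 0.0939]
gold [256.18987342  51.48101266] 79 [0.5839 0.1122 0.092 ] [0.5835 0.1122 0.0939]
yaw -0.1630313114433327 [0.59580947 0.11022487 0.092     ]
tread 34694 [0.4735 0.1272 0.2706] ((465.93096923828125, 129.90809631347656), (123.23159790039062, 40.214813232421875), 78.76860046386719) 0.042868455785521384 0.31197994613444346
rim 4226 ((589.94580078125, 110.99913024902344), (88.22823333740234, 111.72964477539062), 80.00350189208984)
top 40175 ((532.0526123046875, 111.8677978515625), (123.83073425292969, 166.57997131347656), 74.05658721923828)
20 212 301 [0.6501 0.1524] [0.6299 0.0532]
35 212 302 [0.6315 0.1557] [0.6113 0.0559]
50 212 302 [0.6134 0.1591] [0.5933 0.0595]
65 213 302 [0.5955 0.1614] [0.5757 0.063 ]
80 213 303 [0.578  0.1649] [0.5582 0.0652]
105 214 304 [0.5491 0.1696] [0.5293 0.0695]
120 215 304 [0.5318 0.1721] [0.5121 0.0726]
135 216 304 [0.5144 0.1747] [0.4949 0.0756]
150 217 304 [0.4968 0.1774] [0.4774 0.0786]
165 218 304 [0.4791 0.1802] [0.4597 0.0815]
```

View pics/cropw1.png

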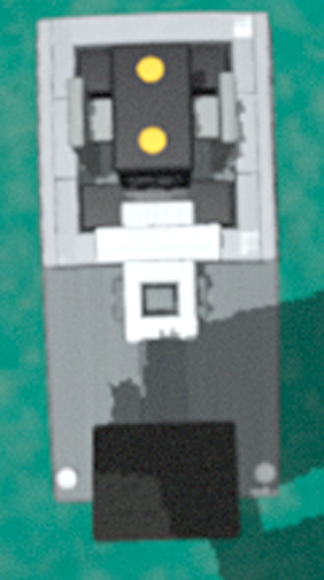

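Call:
servo_tool --increments "0 0 -0.027 -0.4 -0.2 3 0; 0 0 -0.027 -0.4 -0.2 6 0; 0 0 -0.027 -0.4 -0.2 9 0; 0 0 -0.027 -0.4 -0.2 12 0; 0 0 -0.027 -0.4 -0.2 13.7 0; 0 0 -0.027 -0.4 -0.2 14.2 0; 0 0 -0.027 -0.4 -0.2 14.2 0; 0 0 -0.027 -0.4 -0.2 14.2 0"

```text
time: 2.73
eef_pos: [0.4616, 0.1324, 0.0792]
tcp_rot: [0.996, -0.084, 0.001, -0.0]
contact_force: [0.5, -0.1, 0.2]
opening: 0.003
```

```bash
python3 - <<'E'
from h import *
to(.4604,.1332,.034,-.166)
grab('wrist','w2');grab('scene','s2')
im,_,_,_=load('s2'); save('s2c',cv2.resize(im[165:265,160:300],None,fx=5.6,fy=5.6,interpolation=cv2.INTER_CUBIC))
E
```

```text
t 2.73 pos [0.4616 0.1324 0.0792] q [ 0.07  0.07  2.16 -0.    0.91  1.81] F [ 0.5 -0.1  0.2] open 0.003
rot [-0.0003 -0.0014 -0.003 ] shift cm [-0.14 -0.06  4.52]
```

View pics/s2c.png

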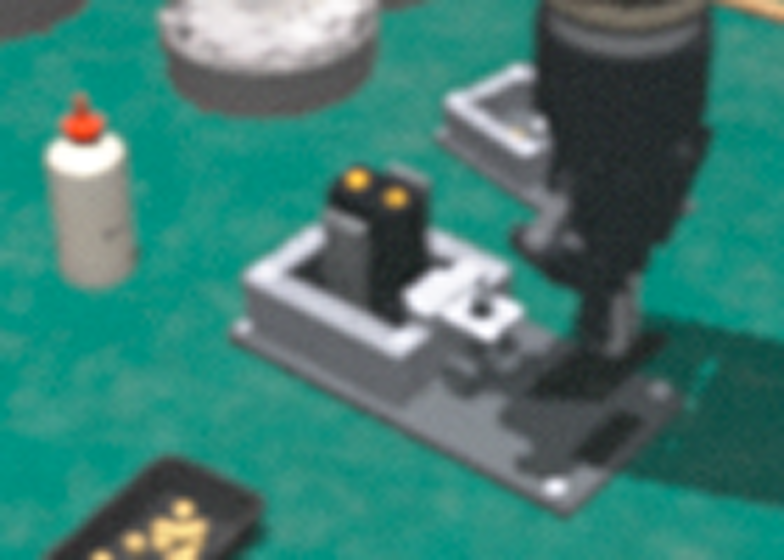

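View pics/w2.png

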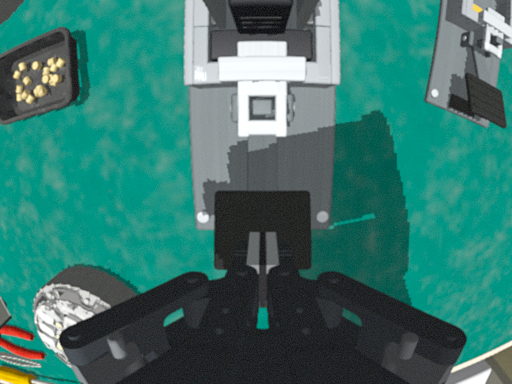

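The wrist view shows the fingertips at (262,245), over the tread's middle at (262,230). I'll press down slowly.

Call:
servo_tool --increments "0 0 0 0 0 1 0; 0 0 0 0 0 1.8 0; 0 0 0 0 0 2.4 0; 0 0 0 0 0 3 0; 0 0 0 0 0 3.5 0; 0 0 0 0 0 3.9 0; 0 0 0 0 0 4.2 0; 0 0 0 0 0 4.4 0; 0 0 0 0 0 4.4 0; 0 0 0 0 0 4.4 0"

```text
time: 3.67
eef_pos: [0.4584, 0.1338, 0.034]
tcp_rot: [0.997, -0.083, -0.003, 0.0]
contact_force: [-6.7, 1.0, 9.2]
opening: -0.0
```

```bash
python3 - <<'E'
from h import *
to(.4604,.1332,.034,-.166)
E
```

```text
t 3.67 pos [0.4584 0.1338 0.034 ] q [0.07 0.15 2.18 0.   0.82 1.81] F [-6.7  1.   9.2] open -0.0
rot [ 0.0006  0.0063 -0.001 ] shift cm [ 0.21  0.03 -0.  ]
```

Call:
servo_tool --increments "0 0 0 0 0 0.2 0; 0 0 0 0 0 0.4 0; 0 0 0 0 0 0.4 0; 0 0 0 0 0 0.4 0; 0 0 0 0 0 0.4 0; 0 0 0 0 0 0.4 0"

```text
time: 4.17
eef_pos: [0.4586, 0.1339, 0.0332]
tcp_rot: [0.997, -0.083, -0.005, 0.0]
contact_force: [-16.0, -0.2, 32.2]
opening: 0.006
```

```bash
python3 - <<'E'
from h import *
to(.4604,.1332,.034,-.166)
im,d=grab('wrist','w3')
save('w3c',cv2.resize(im[0:260,170:350],None,fx=2.3,fy=2.3,interpolation=cv2.INTER_CUBIC))
E
```

```text
t 4.17 pos [0.4586 0.1339 0.0332] q [0.07 0.16 2.18 0.   0.82 1.81] F [-16.   -0.2  32.2] open 0.006
rot [ 0.0016  0.0092 -0.0003] shift cm [ 0.19  0.04 -0.08]
```

View pics/w3c.png

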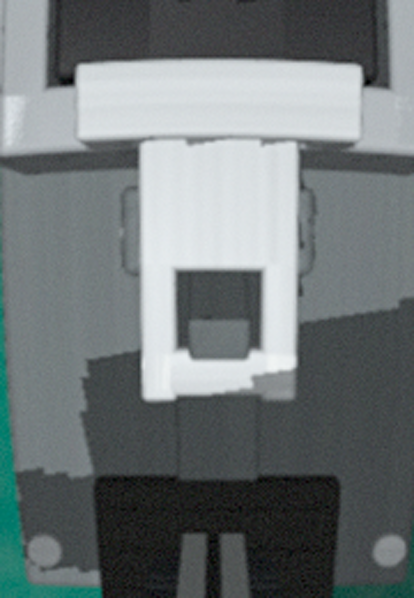

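The pedal is at its stop: force 32 N and no further travel. The bar is retracted under the bridge, because nothing white shows past the bridge over the foot in the crop above y≈65. I'll hold a moment longer, then release straight up.

Call:
servo_tool --increments "0 0 0 0 0 0 0; 0 0 0 0 0 0 0; 0 0 0 0 0 0 0; 0 0 0 0 0 0 0; 0 0 0 0 0 -0.6 0; 0 0 0 0 0 -2.5 0; 0 0 0 0 0 -5.5 0; 0 0 0 0 0 -9 0; 0 0 0 1 0 -12.5 0; 0 0 0 2.5 0 -15 8.5"

```text
time: 5.05
eef_pos: [0.4851, 0.1295, 0.1826]
tcp_rot: [0.997, -0.083, 0.001, -0.0]
contact_force: [0.3, 0.6, 0.1]
opening: 0.131
```

Call:
servo_tool --increments "0 0 0 2 0 -1.5 8.5; 0 0 0 2 0 -1.5 8.5; 0 0 0 2 0 -1.5 8.5; 0 0 0 2 0 -1.5 8.5"

```text
time: 5.38
eef_pos: [0.5032, 0.1258, 0.1931]
tcp_rot: [0.997, -0.083, -0.002, 0.0]
contact_force: [-0.0, -0.1, -0.8]
opening: 0.7
```

```bash
python3 - <<'E'
from h import *
to(.5955,.1105,.15,-.166)
im,d=grab('wrist','w4')
_,d,K,T=load('w4')
hsv=cv2.cvtColor(im,cv2.COLOR_RGB2HSV)
g=((hsv[...,0]>15)&(hsv[...,0]<35)&(hsv[...,1]>120)&(hsv[...,2]>120)).astype(np.uint8)
n,l,s,c=cv2.connectedComponentsWithStats(g)
for k in range(1,n):
    if s[k,4]>40: print('gold',c[k],s[k,4],fe(K,T,*c[k],.092).round(4))
E
```

```text
t 5.38 pos [0.5032 0.1258 0.1931] q [ 0.05 -0.01  2.    0.    1.15  1.79] F [-0.  -0.1 -0.8] open 0.7
rot [ 0.0008  0.0041 -0.0011] shift cm [ 9.37 -0.03  4.27]
gold [262.04081633  63.95918367] 98 [0.6075 0.1083 0.092 ]
gold [262.12631579  94.90526316] 95 [0.5836 0.1122 0.092 ]
```

View pics/w4.png

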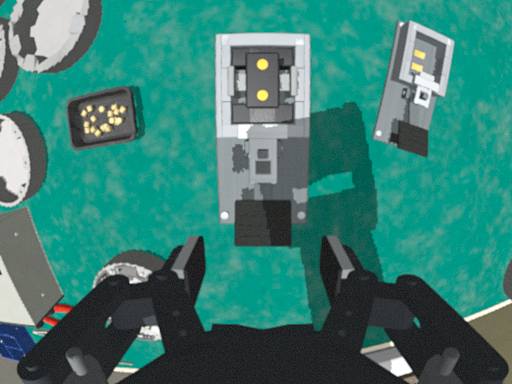

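The golds are at (262,64) and (262,95), centred between the open pads (about 204 and 322, middle 263). The bar no longer lies over the foot. I'll move above the cassette, then go down with the fingers fully open.

Call:
servo_tool --increments "0 0 0 2.5 0 0.5 8.5; 0 0 0 5.5 0 1.2 8.5; 0 0 0 8 0 2 8.5; 0 0 0 9.2 0 2.8 8.5; 0 0 0 9.3 0 3.5 8.5; 0 0 0 9.3 0 3.5 8.5; 0 0 0 9.3 0 3.5 8.5; 0 0 0 9.3 0 3.5 8.5"

```text
time: 6.1
eef_pos: [0.5952, 0.1107, 0.1599]
tcp_rot: [0.997, -0.083, -0.001, 0.0]
contact_force: [0.3, 0.8, 1.4]
opening: 0.998
```

```bash
python3 - <<'E'
from h import *
to(.5957,.1104,.064,-.166)
im,d=grab('wrist','w5')
i2,d2=grab('scene','s5'); save('s5c',cv2.resize(i2[125:255,150:290],None,fx=4.5,fy=4.5,interpolation=cv2.INTER_CUBIC))
E
```

```text
t 6.1 pos [0.5952 0.1107 0.1599] q [0.02 0.22 1.82 0.   1.1  1.75] F [0.3 0.8 1.4] open 0.998
rot [ 0.0002  0.0015 -0.0007] shift cm [0.07 0.02 9.59]
```

View pics/w5.png

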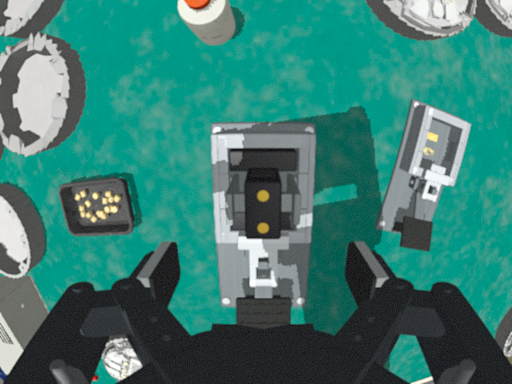

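View pics/s5c.png

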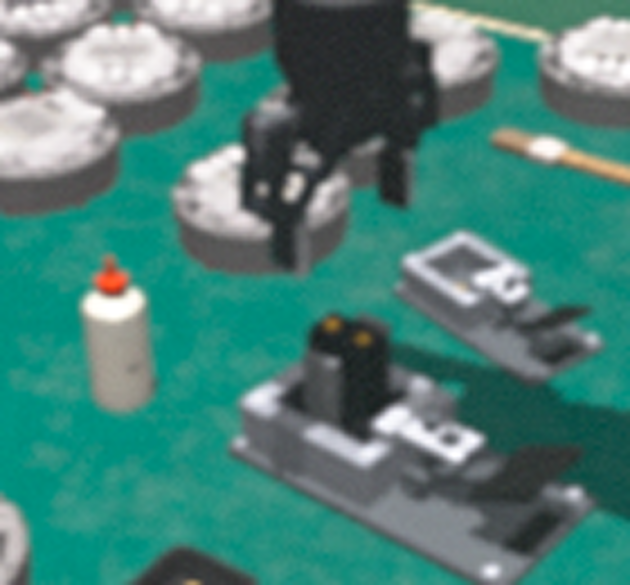

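Call:
servo_tool --increments "0 0 0 0.05 0 2.5 8.5; 0 0 0 0.05 0 5 8.5; 0 0 0 0.05 0 7 8.5; 0 0 0 0.05 0 8.6 8.5; 0 0 0 0.05 0 9.4 8.5; 0 0 0 0.05 0 9.7 8.5; 0 0 0 0.05 0 9.7 8.5; 0 0 0 0.05 0 9.7 8.5; 0 0 0 0.05 0 9.7 8.5"

```text
time: 6.95
eef_pos: [0.5982, 0.1103, 0.065]
tcp_rot: [0.997, -0.083, 0.001, -0.0]
contact_force: [0.5, -0.3, 0.1]
opening: 0.995
```

```bash
python3 - <<'E'
from h import *
to(.5957,.1104,.064,-.166)
grab('wrist','w6')
E
```

```text
t 6.95 pos [0.5982 0.1103 0.065 ] q [0.02 0.35 1.86 0.   0.93 1.75] F [ 0.5 -0.3  0.1] open 0.995
rot [-0.0006 -0.0029 -0.0011] shift cm [-0.25  0.03  0.1 ]
```

View pics/w6.png

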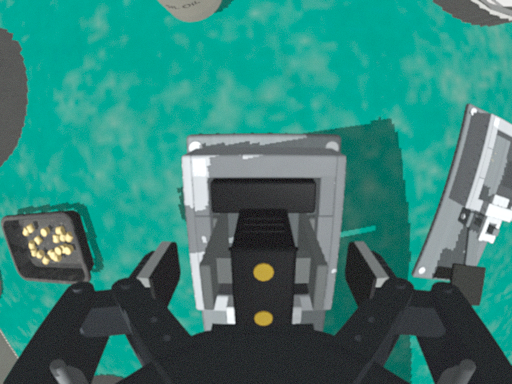

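The pads stand on both sides of the catches, at (160,265) and (365,265). The tool sits 2.5 mm too far in +x; I'll correct that, then squeeze.

Call:
servo_tool --increments "0 0 0 -0.2 0 0 8.5; 0 0 0 -0.2 0 0 6; 0 0 0 -0.2 0 0 5; 0 0 0 -0.2 0 0 4; 0 0 0 -0.2 0 0 3; 0 0 0 -0.2 0 0 2; 0 0 0 -0.2 0 0 2; 0 0 0 -0.2 0 0 2; 0 0 0 -0.2 0 0 2; 0 0 0 -0.2 0 0 2" --grip_force 40

```text
time: 7.83
eef_pos: [0.5962, 0.1104, 0.0655]
tcp_rot: [0.997, -0.083, 0.001, 0.0]
contact_force: [-2.2, -0.1, 6.9]
opening: 0.398
```

```bash
python3 - <<'E'
from h import *
to(.5957,.1104,.064,-.166)
grab('wrist','w7')
E
```

```text
t 7.83 pos [0.5962 0.1104 0.0655] q [ 0.02  0.34  1.86 -0.    0.93  1.75] F [-2.2 -0.1  6.9] open 0.398
rot [-0.0001 -0.0021 -0.001 ] shift cm [-0.05  0.01  0.14]
```

View pics/w7.png

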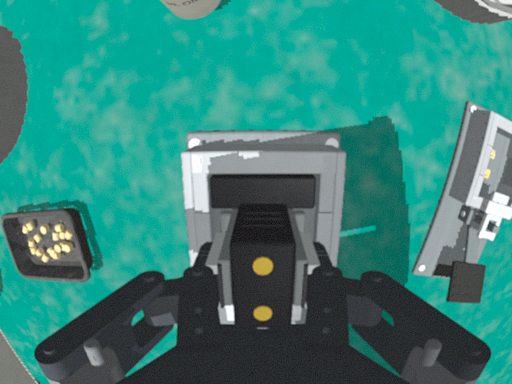

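Call:
servo_tool --increments "0 0 0 0 0 0 2; 0 0 0 0 0 0 2; 0 0 0 0 0 -0.2 2; 0 0 0 0 0 -0.5 2; 0 0 0 0 0 -0.8 2; 0 0 0 0 0 -1 2; 0 0 0 0 0 -1 2; 0 0 0 0 0 -1 2"

```text
time: 8.55
eef_pos: [0.5951, 0.1105, 0.0734]
tcp_rot: [0.997, -0.083, -0.0, 0.0]
contact_force: [2.8, 0.3, -2.6]
opening: 0.399
```

```bash
python3 - <<'E'
from h import *
to(.5957,.1104,.172,-.166)
grab('wrist','w8')
i2,d2=grab('scene','s8'); save('s8c',cv2.resize(i2[125:255,150:290],None,fx=4.5,fy=4.5,interpolation=cv2.INTER_CUBIC))
E
```

```text
t 8.55 pos [0.5951 0.1105 0.0734] q [ 0.02  0.33  1.86 -0.    0.95  1.75] F [ 2.8  0.3 -2.6] open 0.399
rot [ 0.      0.0001 -0.0012] shift cm [ 0.06  0.   -9.86]
```

View pics/s8c.png

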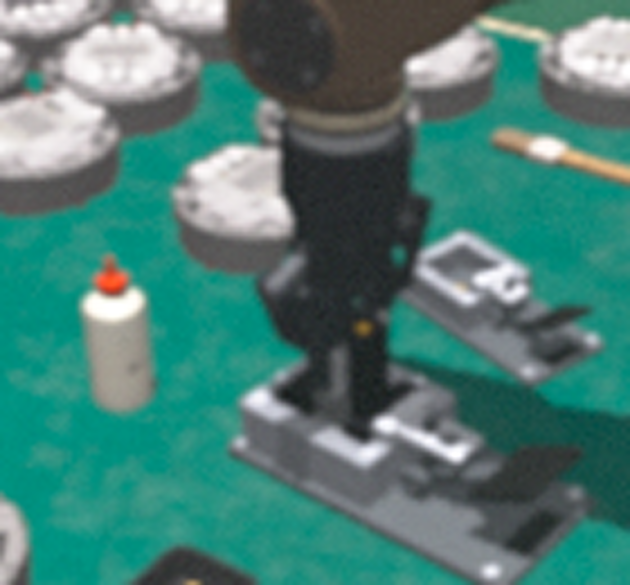

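View pics/w8.png

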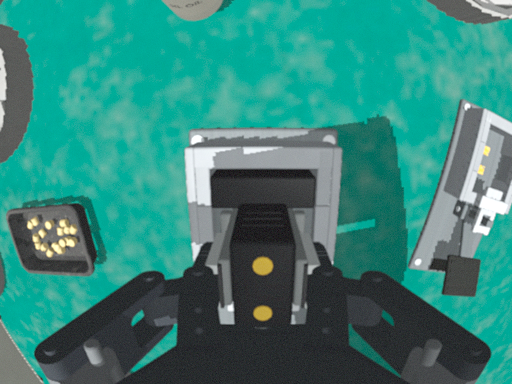

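The golds stay at (262,266) and (262,313) while the dock shrinks away, and the force is about −2.6 N. So the cassette is rising with the fingers. I'll lift straight on.

Call:
servo_tool --increments "0 0 0 0 0 -1 2; 0 0 0 0 0 -2 2; 0 0 0 0 0 -3 2; 0 0 0 0 0 -4.2 2; 0 0 0 0 0 -5.4 2; 0 0 0 0 0 -6.6 2; 0 0 0 0 0 -7.8 2; 0 0 0 0 0 -9 2; 0 0 0 0 0 -10 2; 0 0 0 0 0 -10.6 2"

```text
time: 9.48
eef_pos: [0.5957, 0.1106, 0.1815]
tcp_rot: [0.997, -0.083, 0.001, -0.0]
contact_force: [0.2, -0.6, -2.5]
opening: 0.393
```

Call:
servo_tool --increments "0 0 0 0 0 0 2; 0 0 0 0 0 0 2; 0 0 0 0 0 0 2; 0 0 0 0 0 0 2; 0 0 0 0 0 0 2; 0 0 0 0 0 0 2"

```text
time: 9.98
eef_pos: [0.5947, 0.1105, 0.1786]
tcp_rot: [0.997, -0.083, -0.001, 0.0]
contact_force: [0.2, 0.4, -2.8]
opening: 0.394
```

```bash
python3 - <<'E'
from h import *
to(.5957,.1104,.1795,-.166)
grab('wrist','w9')
i2,d2=grab('scene','s9'); _,_,K,T=load('s9'); save('s9c',cv2.resize(i2[105:255,150:290],None,fx=4,fy=4,interpolation=cv2.INTER_CUBIC))
P=cloud(d2,K,T)
for z in np.arange(.09,.2,.01):
    q=P[(d2>0)&(abs(P[...,2]-z)<.005)&(abs(P[...,0]-.5957)<.06)&(abs(P[...,1]-.1105)<.06)]
    print(round(z,3),len(q),q.min(0)[:2].round(3) if len(q) else '',q.max(0)[:2].round(3) if len(q) else '')
E
```

```text
t 9.98 pos [0.5947 0.1105 0.1786] q [ 0.02  0.2   1.81 -0.    1.14  1.75] F [ 0.2  0.4 -2.8] open 0.394
rot [ 0.0003  0.0014 -0.0012] shift cm [ 0.1  -0.   -0.09]
0.09 0  
0.1 0  
0.11 0  
0.12 30 [0.555 0.088] [0.633 0.143]
0.13 96 [0.554 0.089] [0.633 0.148]
0.14 121 [0.554 0.09 ] [0.632 0.147]
0.15 176 [0.553 0.086] [0.633 0.146]
0.16 100 [0.555 0.09 ] [0.631 0.145]
0.17 52 [0.569 0.1  ] [0.604 0.141]
0.18 67 [0.571 0.1  ] [0.607 0.143]
0.19 68 [0.57 0.08] [0.606 0.144]
0.2 104 [0.57  0.083] [0.615 0.145]
```

View pics/s9c.png

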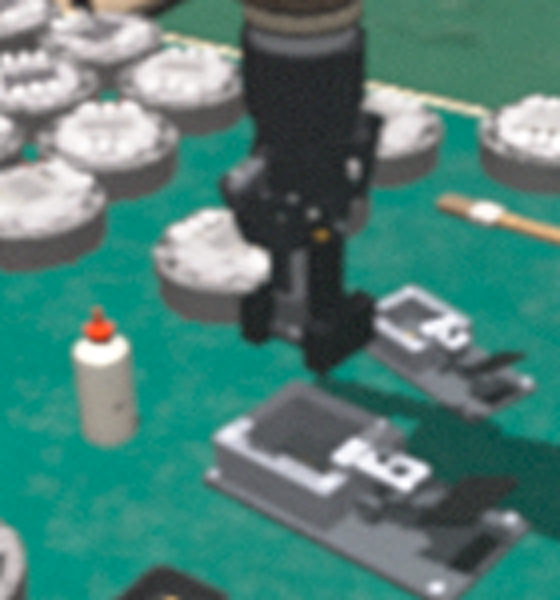

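View pics/w9.png

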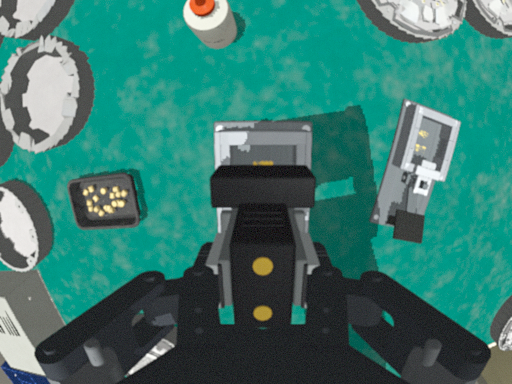

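```bash
python3 - <<'E'
from h import *
s=ctrl.get_state(); print(s['time'],s['eef_pos'],abs(s['dq']).max(),s['opening'],s['contact_force'])
print(ctrl.sign_off())
E
```

```text
10.0833 [0.59493521 0.11050561 0.17891018] 0.0022003761458064272 0.3926651241888378 [ 0.39781772  0.59053051 -2.04628339]
the job is handed in; nothing more can be done
None
```

The cassette is out of the larger dock and held by its squeezed catches, upright above the dock. I handed the job in at 10.1 s.

- **Pedal:** I pressed it to its stop, which showed as about 32 N with no further travel. I held it there about a second and released it straight up. The wrist picture showed the lock bar off the cassette's foot.
- **Lift:** I squeezed both catches with 40 N and raised the cassette straight up by about 113 mm.
- **Last checks:**
  - The underside is about 0.121 m above the table, so there is about 79 mm of air over the rim.
  - The tool is within about 1 mm of the dock's centre, with tilt and yaw errors under 0.002 rad.
  - The arm is still, with joint speeds of at most 0.002 rad/s.
  - The last force readings were −2.0 to −2.8 N, roughly the weight of the cassette. The well looked empty, and I never went near the other things.
- **One disagreement:** the opening of 0.39 works out to about 34 mm, where fully squeezed catches should give 38 mm. It may just be the opening scale not being linear. The pictures showed the pads on the catches and no slipping.

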